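# Snap the grease coupler onto the hooded nipple

### The arm

A 6-joint arm with a two-finger parallel gripper is mounted at the origin on a cart in front of the work surface, level with it; the furniture and walls round the work are solid. World frame = base frame: x ahead of the robot, y to its left, z up, the work surface at z = 0. Lengths are in m, angles in rad, forces in N, time in s.
With the tool pointing down it reaches from about 0.325 to 0.9 m from the base axis. Payload 3.5 kg.
Tool frame: the origin (TCP) lies on the centre line of the jaws, within the pads' length; the fingertips stand robot.tips_ahead ahead of it and the grasp point (between the pads) lies 6 mm ahead of it (robot.tips_ahead is the distance from the TCP to the fingertips, in m); z points along the fingers, y is the line along which they close (so a half turn about z gives the same grasp; the last joint's range is limited). The gripper opens to 85 mm and grips with 20 to 120 N. Pads are 22 mm wide; open, the fingers measure 114 mm over their backs; the gripper's body (76 mm by 85 mm) begins 54 mm behind the grasp point. The pads swing forward as they close: fully open they stand 13 mm farther back than shut.
Start: joints at [1.124, 0.276, -0.026, 1.268, 0, 1.467], TCP at [0.211, 0.588, 0.256] pointing down, gripper open.
Joint ranges: [-3.12, 3.12], [-0.85, 1.88], [-1.08, 1.24], [-1.95, 2.15], [-1.57, 1.53], [-3.14, 3.14]. Speed limits (rad/s): [2.57, 2.57, 3.14, 3.14, 3.14, 3.14].

### API

Orientations are given as a rotation vector (axis times angle).
In Python, from bench import robot gives the robot as it stands. The module is installed in compiled form; this text tells all that it offers.
- The arm moves only by the tool jog_arm, never from a script. Its argument "rows" is a list of rows, each a list of 6 numbers: the shift along the tool's x, y, z in m, then the turn, a rotation vector about the tool's x, y, z in rad. In form: [[dx, dy, dz, wx, wy, wz], ...]. A call has 1 to 8 rows; each row shifts and turns the commanded pose from where the row before left it, along the tool's axes as they then stand; what a row does not reach is not made up. A row lasts 1/8 s, in which the tool goes at most 62.5 mm and 10.7 degrees, less where a joint would pass 70% of its speed; a pose out of reach is approached as far as the arm can. A call is refused whole if a number of a shift passes 0.0625 or a number of a turn 0.188, either way. A call with a gripper value outside its range is refused whole. "gripper" is the finger opening in m, from 0 to 0.0854, set as the call begins (left out, the last holds). The fingers move at their own pace and stop on an object; "grip_force" is the grip in N (left out, the last holds). Time passes only in rows, so rows that do not move let the fingers close. It gives the time, the measured TCP pose, the force, the opening and the grip force at its end, in the units of the state.
- robot.state(): the state, without advancing time (a new reading comes with each control period).
- robot.get_image(name): name is "side" or "top"; returns (picture, depth): 400x640x3 uint8, red, green, blue; 400x640 float32, m along the optical axis (not along the pixel's ray), 0 where there is no reading.
- robot.calibration(name): a dict with "vertical_fov" (degrees; the focal length in pixels is half the picture's height over the tangent of half this angle, whatever the lens; pixels are square), "cx", "cy" (the principal point, pixels), "k1" (the pictures are not rectified: a ray, as slopes to the right and down, at radius r is drawn at 1 + k1 r^2 times it, then the intrinsics apply), "pose" (4x4, takes a point from camera to world coordinates). Camera axes: x right, y down, z forward; pixel columns grow to the right and rows downward; lengths in m; the calibration is good to about 2 mm. A picture is of the moment at which its call begins. calibration takes no time and is no camera call.
- robot.sign_off(): hands the job in; it is judged then, once.
The state is a dict: "t": time; "joint_positions": joint angles; "qvel": joint speeds; "joint_torque": joint torques, N m; "ee_pos": TCP position; "orientation": TCP orientation; "ft_force": force on the tool from outside, world axes, zero at the start; "moment": the same for the moment, N m; "width": opening from 0.0 (shut) to 1.0 (fully open); "finger_force": force on a finger pad.
Only numpy, scipy, OpenCV 4.12 (cv2) and the standard library are available. Lean on these libraries where they do the work, as an engineer would, in place of code of your own. Each camera call takes 0.05 s, during which the arm holds its last target. There are 200 camera calls.

### The job

Swing the red hood of the bearing housing gently all the way open onto its stop, and leave it open. Then take the grease coupler out of its black holder and press its nose squarely onto the tilted grease nipple, without ramming it, until the orange sleeve snaps down. The sleeve is sprung: finish while still gripping the coupler and holding it pressed on with the sleeve fully down, and leave the tin, the nut and the screwdriver where they are.

Things in the scene. Friction and masses are not known exactly. Their poses are not given: they have to be found in the camera images.
- housing: Grey bearing housing fixed to the bench: dark base plate 124 x 100 x 10 mm, grey block 98 x 78 mm on it with its top 34 mm above the bench. Origin: centre of its underside, on the bench. Its x axis points from the handle side to the hinge side (roughly away from the robot), y along the hinge, z up.
- hood_handle (a point): Centre of the hood's handle bar: a steel U-handle on the hood's front wall, a round bar 8 mm thick running along the housing's y, clear length 60 mm between its legs, its centre 38 mm out from the wall (34 mm free gap between wall and bar). With the hood shut it lies 66 mm above the bench. The point moves with the hood.
- hood_hinge (a point): Middle of the hood's hinge line, which runs along the housing's y, at housing x = +52 mm, z = 36 mm. The hood is an open-bottomed red cover 102 mm (x) x 88 mm (y) x 54 mm high in front of it; shut, the handle bar lies 140 mm in front of (housing -x) and 30 mm above the hinge line.
- hood (a joint): Hood angle in rad: 0 shut, growing as the front swings up and back over the hinge, 1.83 at its stop (105 degrees). The hinge is stiff: the hood stays where it is left; it takes about 2 N at the handle. It may start a little ajar. Faster than 2.5 rad/s is not gentle.
- nipple_tip (a point): Tip of the brass grease nipple, under the hood. Axes: z points out of the nipple along its axis, leaning 0.45 rad (26 degrees) from vertical toward the housing's -x; y along the housing's y. The nipple is 10 mm thick with a rounded tip and stands on the housing's top at housing x = +10 mm; the orange sleeve round it is 25 mm in diameter, its rim 10 mm below the tip when up and 20 mm when fully down.
- snap_sleeve (a joint): How far the orange sleeve is pushed down along the nipple, in m: 0 up, 0.010 fully down on its stop. An over-centre spring: it takes 12 N to set it off, then it snaps through with the force falling to 6 N at the stop, where at least 6 N must keep holding it; let go, it springs back up.
- coupler_grip (a point): Centre of the grip of the grease coupler, a loose dark cylinder 32 mm in diameter (black ribs 33 mm) and 108 mm long (0.2 kg), standing nose down in the holder with a brass stub on top. Axes: z along the coupler from nose to stub. The grip reaches 29 mm below and 30 mm above this point, the stub's end 48 mm above it.
- coupler_nose (a point): Mouth of the coupler's steel nose, 60 mm below the grip centre on the axis (z from nose to stub). The nose is 22 mm in diameter with an open bore 14 mm wide and 27 mm deep; its rim bears on the orange sleeve.
- holder: Black round holder fixed to the bench, foot 68 mm and neck 48 mm in diameter, 36 mm high, with a hole 29 mm wide in which the coupler's nose hangs (its shoulder rests on the rim, so the grip centre stands about 66 mm above the bench). Origin: centre of its underside.
- paste_tin: Round tin with green lid, the one in front of the robot on the open bench, 78 mm in diameter, 30 mm high, a bystander. Origin: centre of its underside.
- lug_nut: Bright steel lug nut, 24 mm in diameter, 28 mm high, a bystander. Origin: centre of its underside.
- screwdriver_blue: Screwdriver with blue handle, 145 mm long, 21 mm wide, lying on the bench, a bystander. Origin: centre of its underside.
Not all that is in view belongs to the job. Leave any blue or purple look-alike of the part that bears coupler_grip alone.

How it is judged:
By the outcome, as a careful person would: the job done as asked, in the order asked, and still so for the second after the job is handed in, while the arm keeps its last pose, push and grip.
It also fails if it takes over 69 s, if anything falls off the work surface, if the arm or the gripper's body presses on something with over 40 N, if the wrist force passes 120 N, or if a joint passes its speed limit or range.

## Working session

There is one attempt and no reset: what is moved stays moved. The work goes in short steps, Python scripts to look and compute and a tool call to move; the robot and the scene stay as the last step left them, time stands still between calls to the robot, and variables do not carry over. Pictures are saved under pics/ and viewed, at most 10 in all, crops included, and the job is handed in when it is done.

Besides the shell and the picture viewer there is one more tool, called after "Emit:" by a JSON object that holds its "method" and its "body". jog_arm: Moves the arm, as the interface text tells. Its arguments: {"type":"object","properties":{"rows":{"type":"array","items":{"type":"array","items":{"type":"number"}}},"gripper":{"type":"number"},"grip_force":{"type":"number"}},"required":["rows"]}

```bash
mkdir -p pics
cat > h.py <<'E'
import numpy as np, cv2
from bench import robot
from scipy.spatial.transform import Rotation as R
def K(n):
    c=robot.calibration(n); f=200/np.tan(np.radians(c["vertical_fov"])/2); return c,f
def cloud(n,depth):
    c,f=K(n); v,u=np.mgrid[0:400,0:640]
    x=(u-c["cx"])/f; y=(v-c["cy"])/f; xs,ys=x.copy(),y.copy()
    for _ in range(8):
        s=1+c["k1"]*(xs**2+ys**2); xs,ys=x/s,y/s
    P=np.stack([xs*depth,ys*depth,depth],-1); T=np.array(c["pose"])
    return P@T[:3,:3].T+T[:3,3]
def grab(n,name=None):
    im,d=robot.get_image(n)
    if name: cv2.imwrite("pics/"+name,im[...,::-1])
    return im,d,cloud(n,d)
E
python3 - <<'E'
from h import *
for n in("top","side"):
    im,d,P=grab(n,n+"0.png"); np.savez(n+"0.npz",im=im,d=d,P=P); print(n,robot.calibration(n),(d>0).mean())
print(robot.state(), robot.tips_ahead)
E
```

```text
top {'vertical_fov': 54.90461525518498, 'cx': 318.5474146534944, 'cy': 191.7077472996029, 'k1': -0.02614277995375943, 'pose': array([[-0.02832114, -0.99614499,  0.08302449,  0.4598793 ],
       [-0.99953144,  0.02918612,  0.00922307,  0.06935405],
       [-0.01161068, -0.08272438, -0.99650483,  0.91694026],
       [ 0.        ,  0.        ,  0.        ,  1.        ]])} 0.99621875
side {'vertical_fov': 51.68289036095832, 'cx': 316.23190477258106, 'cy': 203.98192773350584, 'k1': -0.0036274285318031686, 'pose': array([[ 0.97188077, -0.11573292,  0.20506989,  0.34482815],
       [-0.23484194, -0.41264791,  0.88009714, -0.71441346],
       [-0.01723455, -0.90350849, -0.42822351,  0.44527732],
       [ 0.        ,  0.        ,  0.        ,  1.        ]])} 0.99603125
{'t': 0.1, 'joint_positions': array([ 1.12360007e+00,  2.77085736e-01, -2.77803509e-02,  1.26802325e+00,
       -1.17077019e-05,  1.46738083e+00]), 'qvel': array([-0.00244942, -0.00215756,  0.00280433,  0.00134328,  0.00097359,
       -0.00128959]), 'joint_torque': array([ 6.09593444e-04, -4.46708465e+01,  2.96128070e+01,  8.46209790e-03,
       -1.13819533e-04, -7.54814344e-07]), 'ee_pos': array([0.21038086, 0.58780411, 0.25523635]), 'orientation': array([-0.53725859, -3.09474454,  0.00316832]), 'ft_force': array([ 0.07313909, -0.20784073, -0.11749966]), 'moment': array([-0.0057785 , -0.05708387,  0.03494945]), 'finger_force': 0.0, 'width': 1.0005221661094994} 0.025
```

View pics/top0.png

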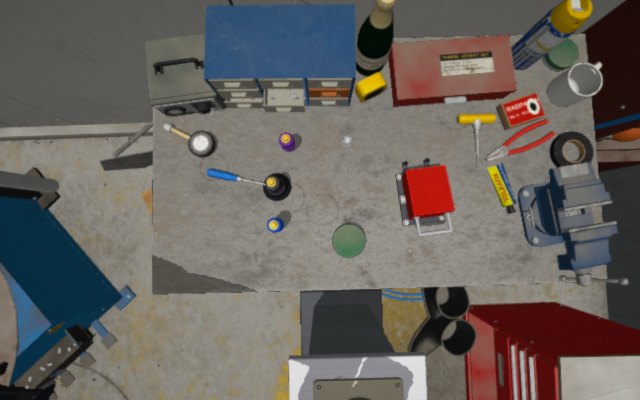

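View pics/side0.png

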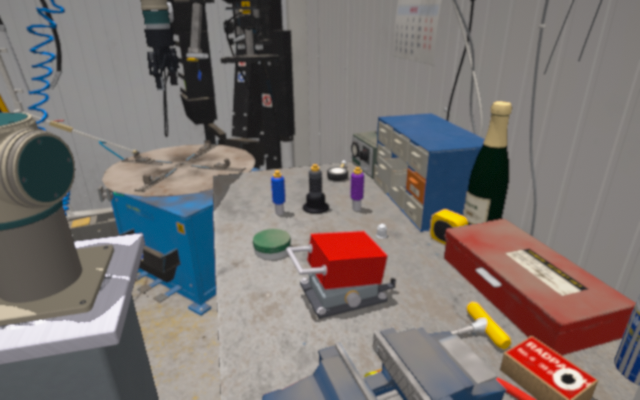

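The top view shows the hood at about (428,190) with its handle bar at (434,230), and the coupler in its black holder at (277,186). The blue look-alike is at (275,225), the purple one at (287,141), the tin at (349,240), the nut at (347,140) and the screwdriver at (235,177). In the side view, the hood is at (345,260) and the coupler at (315,185).

```bash
python3 - <<'E'
from h import *
t=np.load("top0.npz");s=np.load("side0.npz")
def box(a,u0,u1,v0,v1): 
    m=np.zeros((400,640),bool); m[v0:v1,u0:u1]=1; return m
for nm,a,b in(("top",t,(395,465,155,240)),("side",s,(280,400,225,320))):
    im=a["im"].astype(int);P=a["P"];m=box(a,*b)
    red=m&(im[...,0]>120)&(im[...,1]<60)&(im[...,2]<60)
    Q=P[red]; print(nm,"red",red.sum(),Q.min(0).round(3),Q.max(0).round(3))
    topm=red&(P[...,2]>np.percentile(Q[:,2],60) -0.006) if nm=="top" else red
    if nm=="top":
        # plane fit
        A=np.c_[P[topm][:,:2],np.ones(topm.sum())]; print("plane",np.linalg.lstsq(A,P[topm][:,2],rcond=None)[0])
        r=cv2.minAreaRect(P[topm][:,:2].astype(np.float32)*1000); print("toprect",r, P[topm].mean(0),np.median(P[topm][:,2]))
        g=m&(im.min(2)>110)&(P[...,2]>0.045)&(P[...,0]<np.percentile(Q[:,0],3))
        g=m&(P[...,2]>0.045)&(im.min(2)>90)
        H=P[g]; print("handle",len(H)); 
        vv,uu=np.where(g)
        for v,u in list(zip(vv,uu))[::4]: print(u,v,P[v,u].round(3),end=";")
        # base dark/low
    # coupler
tim=t["im"];P=t["P"]
for c in((277,186),(275,225),(287,141)):
    u,v=c; w=P[v-16:v+16,u-16:u+16]; k=w[...,2]>0.045; print("\ncyl",c,w[k].mean(0).round(4),w[k][:,2].max(), ((w[k].min(0)+w[k].max(0))/2).round(4))
    if u==277:
        for z0,z1 in((0.1,0.13),(0.085,0.1),(0.028,0.042),(0.005,0.02)):
            k=(w[...,2]>z0)&(w[...,2]<z1)
            if k.sum()>2: print(z0,k.sum(),w[k].mean(0).round(4),cv2.minEnclosingCircle(w[k][:,:2].astype(np.float32)*1000))
u,v=349,240;w=P[v-22:v+22,u-22:u+22];k=w[...,2]>0.02;print("tin",w[k].mean(0))
w=s["P"][185-30:215,300:330];k=(w[...,2]>0.045)&(w[...,2]<.09)&(w[...,0]<1);print("side coupler",w[k].mean(0), w[k].min(0),w[k].max(0))
E
python3 -c "
import cv2
a=cv2.imread('pics/top0.png')[145:245,385:475];b=cv2.imread('pics/side0.png')[220:320,275:405]
cv2.imwrite('pics/c0.png',cv2.hconcat([cv2.resize(a,(360,400),interpolation=2),cv2.resize(b,(440,400),interpolation=2)]))"
```

```text
top red 1908 [ 0.46  -0.206  0.087] [0.578 0.069 0.917]
plane [-0.50981359  1.44489093  0.59675542]
toprect ((514.7915649414062, -64.93096923828125), (101.06208801269531, 278.3548583984375), 5.842767238616943) [ 0.51449238 -0.15840549  0.10558155] 0.09862031881082722
handle 295
417 162 [0.46  0.069 0.917];448 175 [0.46  0.069 0.917];450 186 [ 0.532 -0.205  0.096];451 192 [ 0.519 -0.205  0.099];453 201 [ 0.5   -0.207  0.102];396 211 [0.46  0.069 0.917];449 212 [ 0.477 -0.202  0.088];446 213 [ 0.475 -0.196  0.086];450 213 [ 0.475 -0.206  0.083];448 214 [ 0.473 -0.201  0.084];448 215 [ 0.471 -0.201  0.083];447 216 [ 0.469 -0.198  0.086];415 217 [ 0.468 -0.128  0.088];419 217 [0.46  0.069 0.917];450 217 [ 0.466 -0.205  0.083];417 218 [ 0.466 -0.133  0.085];449 218 [ 0.464 -0.201  0.088];417 219 [ 0.464 -0.133  0.085];449 219 [ 0.462 -0.202  0.084];417 220 [ 0.462 -0.133  0.086];449 220 [ 0.46  -0.201  0.089];417 221 [ 0.46  -0.133  0.085];450 221 [ 0.458 -0.204  0.087];418 222 [ 0.458 -0.135  0.086];450 222 [ 0.456 -0.203  0.089];418 223 [ 0.455 -0.134  0.088];450 223 [ 0.453 -0.203  0.0
[... 1574 characters left out ...]
0.5137 0.1302 0.4814]
0.1 111 [0.5507 0.1774 0.1067] ((551.6293334960938, 177.0663299560547), 14.28879165649414)
0.085 71 [0.5508 0.1731 0.0969] ((551.625, 176.9214324951172), 15.9903564453125)
0.028 135 [0.546  0.1709 0.0361] ((551.647216796875, 177.38421630859375), 23.773345947265625)
0.005 251 [0.5468 0.1727 0.009 ] ((558.1290283203125, 172.87237548828125), 40.75844192504883)

cyl (275, 225) [0.4612 0.1708 0.1055] 0.9169402639268914 [0.4612 0.1296 0.4823]

cyl (287, 141) [0.6382 0.1422 0.1076] 0.9169402639268914 [0.5611 0.115  0.481 ]
tin [0.42050639 0.01269395 0.03393681]
side coupler [0.54891819 0.16733401 0.06745322] [0.53521196 0.16054642 0.04515314] [0.56814649 0.18190597 0.08968649]
```

View pics/c0.png

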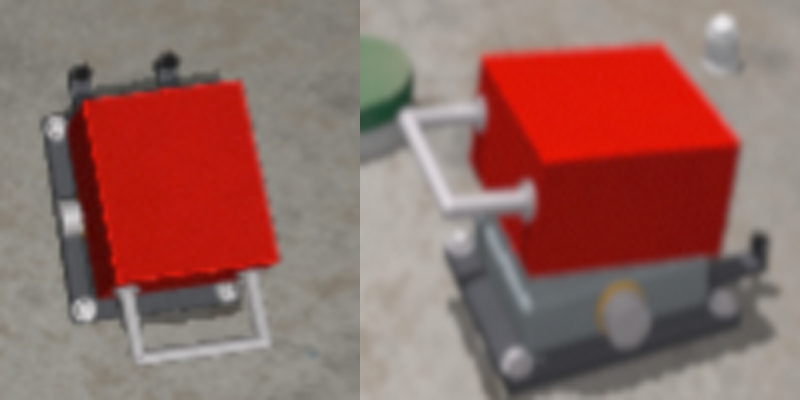

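The crop shows the hood slightly ajar, lifted at the front, with its U-handle free toward the robot. The nut is in the side crop's upper right, clear of the work. Next I fit the hood's top plane and the handle.

```bash
cat >> h.py <<'E'
def toolR(): return R.from_rotvec(robot.state()["orientation"]).as_matrix()
E
python3 - <<'E'
from h import *
t=np.load("top0.npz");im=t["im"].astype(int);P=t["P"];d=t["d"]
m=np.zeros((400,640),bool);m[155:240,395:465]=1;m&=d>0
red=m&(im[...,0]>200)&(im[...,1]<60)&(im[...,2]<60)&(P[...,2]>.08)
red=cv2.erode(red.astype(np.uint8),np.ones((3,3)))>0
Q=P[red];A=np.c_[Q[:,:2],np.ones(len(Q))];p=np.linalg.lstsq(A,Q[:,2],rcond=None)[0]
res=Q[:,2]-A@p;k=abs(res)<.006;p=np.linalg.lstsq(A[k],Q[k,2],rcond=None)[0];print(p,res[k].std(),k.sum())
g=m&(P[...,2]>.075)&(im.min(2)>90)&(P[...,0]<.4415)
B=P[g];c=np.polyfit(B[:,1],B[:,0],1);print("bar",c,B.mean(0),B.min(0),B.max(0))
r=cv2.minAreaRect(Q[k][:,:2].astype(np.float32)*1000);print(r,cv2.boxPoints(r))
st=robot.state();print(toolR().round(3))
n=m&(im.min(2)>0)&(P[...,2]>.02)
# tin/base
for nm,(u,v,h) in dict(tin=(349,240,.02),nut=(347,140,.015)).items():
    w=P[v-22:v+22,u-22:u+22];dd=d[v-22:v+22,u-22:u+22];kk=(w[...,2]>h)&(dd>0);print(nm,cv2.minEnclosingCircle(w[kk][:,:2].astype(np.float32)*1000),w[kk][:,2].max())
E
```

```text
[0. 0. 0.] nan 0
bar [-0.06253646  0.42492077] [ 0.43536645 -0.16703343  0.08918614] [ 0.42924328 -0.20607448  0.08232227] [ 0.44087882 -0.13165885  0.09307921]
((0.0, 0.0), (0.0, 0.0), 0.0) [[0. 0.]
 [0. 0.]
 [0. 0.]
 [0. 0.]]
[[-0.941  0.337 -0.001]
 [ 0.337  0.941 -0.002]
 [ 0.    -0.002 -1.   ]]
tin ((420.20849609375, 11.87773609161377), 38.717445373535156) 0.034783590352889804
nut ((656.1009521484375, 7.017520427703857), 10.767680168151855) 0.031032467838345013
  ret = _var(a, axis=axis, dtype=dtype, out=out, ddof=ddof,
  arrmean = um.true_divide(arrmean, div, out=arrmean,
  ret = ret.dtype.type(ret / rcount)
```

Run:
```python
from h import *
t=np.load("top0.npz");im=t["im"].astype(int);P=t["P"];d=t["d"]
m=np.zeros((400,640),bool);m[155:240,395:465]=1;m&=d>0
red=m&(im[...,0]>150)&(im[...,1]<60)&(im[...,2]<60)&(P[...,2]>.06)
red=red&~m|cv2.erode(red.astype(np.uint8),np.ones((3,3),np.uint8)).astype(bool)
print(red.sum(),im[190,430])
Q=P[red];A=np.c_[Q[:,:2],np.ones(len(Q))];k=np.ones(len(Q),bool)
for _ in range(6):
    p=np.linalg.lstsq(A[k],Q[k,2],rcond=None)[0];k=abs(Q[:,2]-A@p)<.008
print(p,k.sum(),Q[k].mean(0))
r=cv2.minAreaRect(Q[k][:,:2].astype(np.float32)*1000);print(r,cv2.boxPoints(r).round(1))
for (u,v) in((380,200),(320,190),(310,240),(430,245),(380,230)): print(P[v-3:v+4,u-3:u+4].reshape(-1,3).mean(0).round(4))
w=P[234:246,343:355].reshape(-1,3);print("tin top",w.mean(0))
```

```text
1568 [191  24  12]
[-0.14900897 -0.01185115  0.17348146] 1568 [ 0.5248285  -0.15987022  0.09717195]
((525.8572998046875, -159.8276824951172), (95.5511245727539, 81.93221282958984), 5.441534519195557) [[ 474.4 -123.6]
 [ 482.2 -205.1]
 [ 577.3 -196.1]
 [ 569.5 -114.5]]
[ 5.122e-01 -6.800e-02  1.000e-04]
[0.5402 0.0743 0.0006]
[4.222e-01 1.013e-01 4.000e-04]
[ 4.023e-01 -1.817e-01 -3.000e-04]
[ 0.4413 -0.0623  0.0189]
tin top [0.4221174  0.01218012 0.03010233]
```

Emit:
{"method": "jog_arm", "body": {"rows": [[0,0,0,0,0,0.16],[0,0,0,0,0,0.16],[0,0,0,0,0,0.16],[0,0,0,0,0,0.16],[0,0,0,0,0,0.16],[0,0,0,0,0,0.16],[0,0,0,0,0,0.173],[0,0,0,0,0,0]], "gripper": 0.034, "grip_force": 20}}

```text
t: 1.1
ee_pos: [0.2105, 0.5881, 0.2557]
orientation: [2.112, 2.325, -0.002]
ft_force: [-0.2, -0.2, 0.0]
width: 0.399
finger_force: 0.0
```

Emit:
{"method": "jog_arm", "body": {"rows": [[-0.03,0.007,0,0,0,0],[-0.05,0.0095,0,0,0,0],[-0.05,0.0095,0,0,0,0],[-0.05,0.0095,0,0,0,0],[-0.05,0.0095,0,0,0,0],[-0.05,0.0095,0,0,0,0],[-0.05,0.0095,0,0,0,0],[-0.05,0.0095,0,0,0,0]]}}

```text
t: 2.1
ee_pos: [0.3196, 0.2155, 0.2563]
orientation: [2.11, 2.327, 0.001]
ft_force: [0.2, -0.3, -0.2]
width: 0.397
finger_force: 0.0
```

Emit:
{"method": "jog_arm", "body": {"rows": [[-0.05,0.0095,0,0,0,0],[-0.05,0.0095,0,0,0,0],[-0.05,0.0095,0,0,0,0],[-0.05,0.0095,0,0,0,0],[-0.05,0.0095,0,0,0,0],[-0.05,0.0095,0.02,0,0,0],[-0.05,0.0095,0.03,0,0,0],[0,0,0,0,0,0]]}}

```text
t: 3.1
ee_pos: [0.4178, -0.1274, 0.2041]
orientation: [-2.114, -2.319, 0.002]
ft_force: [-0.5, 0.4, -0.2]
width: 0.399
finger_force: 0.0
```

```bash
cat >> h.py <<'E'
def delta(target,Rt=None):
    "target TCP pos (and rotation) -> tool-axis shift and turn"
    M=toolR(); s=robot.state(); out=M.T@(np.array(target)-s["ee_pos"])
    w=np.zeros(3) if Rt is None else R.from_matrix(M.T@Rt).as_rotvec()
    print("d",out.round(4),"w",w.round(4),"F",s["ft_force"].round(1),"t",s["t"],"q",s["joint_positions"].round(2),"width",s["width"])
E
python3 - <<'E'
from h import *
a=.095;y=np.array([np.cos(a),np.sin(a),0]);z=np.array([0,0,-1.]);x=np.cross(y,z)
delta([.4346,-.1687,.0920],np.c_[x,y,z]); print(robot.state()["ee_pos"])
E
```

```text
d [-0.0429  0.0133  0.112 ] w [-0.0035 -0.0016 -0.0029] F [-0.5  0.4 -0.2] t 3.1 q [-0.44 -0.02 -0.48  1.11 -0.    1.03] width 0.39932029967712057
[ 0.41777767 -0.12735919  0.20408884]
```

Emit:
{"method": "jog_arm", "body": {"rows": [[-0.043,0.0133,0.03,0,0,0],[0,0,0.025,0,0,0],[0,0,0.02,0,0,0],[0,0,0.015,0,0,0],[0,0,0.012,0,0,0],[0,0,0.01,0,0,0],[0,0,0,0,0,0],[0,0,0,0,0,0]]}}

```text
t: 4.1
ee_pos: [0.4363, -0.167, 0.0948]
orientation: [2.114, 2.323, 0.0]
ft_force: [-0.3, 0.9, 1.4]
width: 0.4
finger_force: 0.0
```

Run:
```python
from h import *
im,d,P=grab("side","s1.png"); cv2.imwrite("pics/s1c.png",cv2.resize(im[180:320,230:410,::-1],(720,560),interpolation=2))
delta([.4346,-.1687,.0920])
```

```text
d [-0.0015 -0.0019  0.0029] w [0. 0. 0.] F [ 0.2 -0.1 -1. ] t 4.15 q [-0.5   0.15 -0.56  0.86  0.    0.97] width 0.3987739191903689
```

View pics/s1c.png

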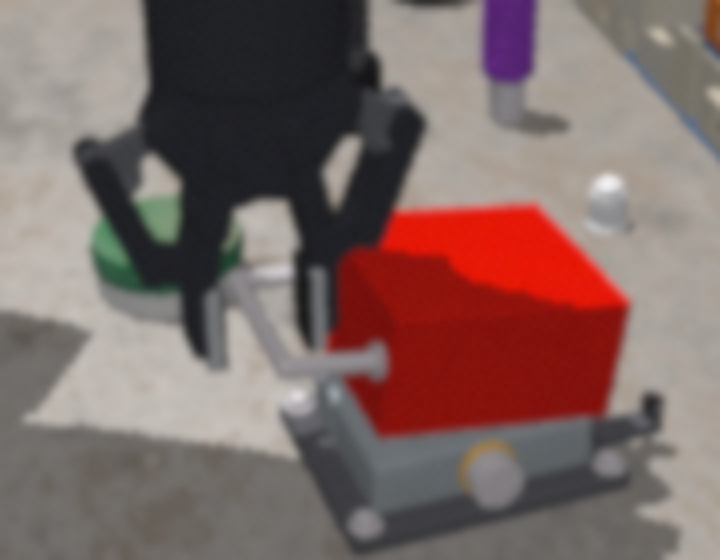

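The fingers straddle the bar, with the inner one in the gap at about (318,310) and the outer at (210,330). I'll close on it.

Emit:
{"method": "jog_arm", "body": {"rows": [[0,-0.0015,0.002,0,0,0],[0,0,0,0,0,0],[0,0,0,0,0,0],[0,0,0,0,0,0],[0,0,0,0,0,0]], "gripper": 0, "grip_force": 30}}

```text
t: 4.78
ee_pos: [0.4347, -0.167, 0.0924]
orientation: [2.114, 2.323, 0.001]
ft_force: [1.5, 0.1, -0.9]
width: 0.077
finger_force: 29.2
```

Run:
```python
from h import *
delta([.4346,-.1687,.0924])
s=robot.state();p=s["ee_pos"]
bx=p[0]*np.cos(.095)+p[1]*np.sin(.095)
r=np.hypot(140,30);e0=np.arctan2(30,140)
phi=np.linspace(.149,1.84,20)
pts=np.c_[-r*np.cos(phi+e0),r*np.sin(phi+e0)]
print(np.diff(pts,axis=0).round(1).tolist(),pts[0],pts[-1])
```

```text
d [-0.0017 -0.0002  0.    ] w [0. 0. 0.] F [ 1.5  0.1 -0.9] t 4.775 q [-0.51  0.15 -0.57  0.85  0.    0.97] width 0.07695970331350989
[[5.0, 11.7], [6.0, 11.2], [7.0, 10.6], [7.9, 10.0], [8.8, 9.2], [9.6, 8.4], [10.3, 7.5], [10.9, 6.6], [11.4, 5.6], [11.9, 4.5], [12.3, 3.5], [12.5, 2.4], [12.7, 1.2], [12.7, 0.1], [12.7, -1.0], [12.6, -2.1], [12.3, -3.2], [12.0, -4.3], [11.5, -5.4]] [-133.99532443   50.45050081] [ 66.15443247 126.97870319]
```

Emit:
{"method": "jog_arm", "body": {"rows": [[0,0.005,-0.0117,0,0,0],[0,0.006,-0.0112,0,0,0],[0,0.007,-0.0106,0,0,0],[0,0.0079,-0.01,0,0,0],[0,0.0088,-0.0092,0,0,0],[0,0,0,0,0,0]]}}

```text
t: 5.52
ee_pos: [0.4687, -0.1634, 0.146]
orientation: [-2.113, -2.323, 0.002]
ft_force: [-4.2, -0.3, 3.9]
width: 0.077
finger_force: 29.8
```

Run:
```python
from h import *
delta([.4347+.0347*.9955,-.167+.0347*.0947,.0924+.0527])
```

```text
d [-0.0003  0.0005  0.0009] w [0. 0. 0.] F [-4.2 -0.3  3.9] t 5.525 q [-0.47  0.14 -0.45  0.99 -0.    1.01] width 0.07706827187598171
```

Emit:
{"method": "jog_arm", "body": {"rows": [[0,0.009,-0.0084,0,0,0],[0,0.0103,-0.0075,0,0,0],[0,0.0109,-0.0066,0,0,0],[0,0.0114,-0.0056,0,0,0],[0,0.0119,-0.0045,0,0,0],[0,0.0123,-0.0035,0,0,0],[0,0,0,0,0,0]]}}

```text
t: 6.4
ee_pos: [0.5358, -0.1566, 0.1824]
orientation: [2.113, 2.324, 0.005]
ft_force: [-1.1, 3.4, 6.4]
width: 0.079
finger_force: 30.7
```

Emit:
{"method": "jog_arm", "body": {"rows": [[0,0.0125,-0.0024,0,0,0],[0,0.0127,-0.0012,0,0,0],[0,0.0127,-0.0001,0,0,0],[0,0.0127,0.001,0,0,0],[0,0.0126,0.0021,0,0,0],[0,0,0,0,0,0]]}}

```text
t: 7.15
ee_pos: [0.5988, -0.15, 0.1811]
orientation: [-2.112, -2.324, -0.005]
ft_force: [0.1, 4.8, 2.1]
width: 0.077
finger_force: 31.2
```

Emit:
{"method": "jog_arm", "body": {"rows": [[0,0.0123,0.0032,0,0,0],[0,0.01,0.0036,0,0,0],[0,0.006,0.0027,0,0,0],[0,0.004,0.002,0,0,0],[0,0,0,0,0,0]]}}

```text
t: 7.78
ee_pos: [0.6305, -0.1468, 0.1695]
orientation: [-2.112, -2.324, -0.005]
ft_force: [0.3, 6.6, 0.8]
width: 0.078
finger_force: 31.4
```

Run:
```python
from h import *
s=robot.state();p=s["ee_pos"]-[0.568,-.156,.036+.006];x=p[0]*.9955+p[1]*.0947
print(x,p[2],np.hypot(x,p[2]),np.arctan2(p[2],-x)-np.arctan2(30,140),s["ft_force"])
```

```text
0.0631206842658633 0.12752504488250932 0.14229145390527437 1.8193160730354723 [0.25280463 6.562172   0.79837974]
```

Emit:
{"method": "jog_arm", "body": {"rows": [[0,0.003,0.0015,0,0,0],[0,0.003,0.0015,0,0,0],[0,0,0,0,0,0],[0,0,0,0,0,0]]}}

```text
t: 8.28
ee_pos: [0.6329, -0.1466, 0.1681]
orientation: [-2.11, -2.32, 0.003]
ft_force: [-10.3, 5.3, 13.2]
width: 0.079
finger_force: 32.6
```

Emit:
{"method": "jog_arm", "body": {"rows": [[0,0.002,0.001,0,0,0],[0,0.002,0.001,0,0,0],[0,0,0,0,0,0],[0,0,0,0,0,0]]}}

```text
t: 8.78
ee_pos: [0.6333, -0.1466, 0.1678]
orientation: [-2.108, -2.316, 0.013]
ft_force: [-22.0, 3.6, 25.6]
width: 0.074
finger_force: 34.0
```

Emit:
{"method": "jog_arm", "body": {"rows": [[0,-0.005,-0.0025,0,0,0],[0,0,0,0,0,0],[0,0,0,0,0,0],[0,0,0,0,0,0]], "gripper": 0.034}}

```text
t: 9.28
ee_pos: [0.6349, -0.1481, 0.1672]
orientation: [-2.115, -2.323, 0.0]
ft_force: [-0.7, 0.0, 0.1]
width: 0.399
finger_force: 0.0
```

Emit:
{"method": "jog_arm", "body": {"rows": [[0,0,-0.01,0,0,0],[0,0,-0.02,0,0,0],[0,0,-0.03,0,0,0],[0.03,0,-0.02,0,0,0],[0.06,0,0,0,0,0],[0.06,0,0,0,0,0],[0.06,0,0,0,0,0],[0.04,0,0,0,0,0]], "gripper": 0.06}}

```text
t: 10.28
ee_pos: [0.6108, 0.1035, 0.2487]
orientation: [2.112, 2.325, 0.002]
ft_force: [-0.0, -0.7, -0.3]
width: 0.703
finger_force: 0.0
```

Run:
```python
from h import *
im,d,P=grab("side","s2.png");np.savez("side2.npz",im=im,d=d,P=P)
it,d2,P2=grab("top","t2.png");np.savez("top2.npz",im=it,d=d2,P=P2)
a=cv2.resize(im[190:320,270:400,::-1],(400,400),interpolation=2);b=cv2.resize(it[150:240,385:475,::-1],(400,400),interpolation=2)
cv2.imwrite("pics/c2.png",cv2.hconcat([a,b]));print(robot.state()["ee_pos"])
```

```text
[0.61059739 0.10473758 0.2485717 ]
```

View pics/c2.png

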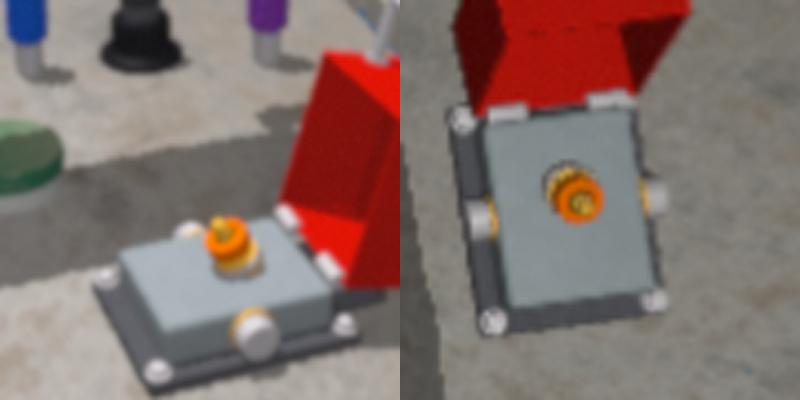

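The hood stands open on its stop in both halves of the crop, and the orange sleeve is exposed. The brass tip is at full-image (341,262) in the side view and (426,196) in the top view. I'll triangulate it.

```bash
cat >> h.py <<'E'
def ray(n,u,v):
    c,f=K(n);x=np.array([(u-c["cx"])/f,(v-c["cy"])/f]);s=x.copy()
    for _ in range(8): s=x/(1+c["k1"]*(s@s))
    T=np.array(c["pose"]);r=T[:3,:3]@np.r_[s,1];return T[:3,3],r/np.linalg.norm(r)
def tri(p,q):
    (a,r),(b,s)=p,q;M=np.c_[r,-s];k=np.linalg.lstsq(M,b-a,rcond=None)[0]
    x,y=a+k[0]*r,b+k[1]*s;return (x+y)/2,np.linalg.norm(x-y)
E
python3 - <<'E'
from h import *
W={"top":(405,440,175,215),"side":(325,360,245,285)};C={};Y={}
for n in W:
    a=np.load(n+"2.npz");im=a["im"].astype(int);P=a["P"];u0,u1,v0,v1=W[n];m=np.zeros((400,640),bool);m[v0:v1,u0:u1]=1
    o=m&(im[...,0]>170)&(im[...,2]<50)&(im[...,1]<140)&(im[...,1]>40)&(im[...,0]-im[...,1]>75)
    y=m&(im[...,0]>120)&(im[...,2]<110)&(im[...,0]-im[...,1]<=75)&(im[...,0]-im[...,2]>60)
    hull=cv2.convexHull(np.argwhere(o)[:,::-1].astype(np.int32));mm=cv2.moments(hull)
    C[n]=(mm["m10"]/mm["m00"],mm["m01"]/mm["m00"])
    print(n,"orange",o.sum(),C[n],P[o].mean(0).round(4),P[o].max(0).round(4),P[o].min(0).round(4));
    for v in range(v0,v1):
        r=''.join('o' if o[v,u] else 'y' if y[v,u] else '.' for u in range(u0,u1))
        if 'o' in r or 'y' in r: print(v,r)
    q=P[y];print([ (u,v,P[v,u].round(3).tolist()) for v,u in np.argwhere(y&(P[...,2]>.062))][:25])
E
```

```text
top orange 43 (425.05882352941177, 194.6498599439776) [ 0.5189 -0.1603  0.0567] [ 0.5283 -0.1509  0.062 ] [ 0.5084 -0.1708  0.0512]
188 .................yyyyy.............
189 ...............yyyyyyyy............
190 ..............yyyyy.ooyy...........
191 ..............yyy.ooooooy.........y
192 .............yyy.oooooooo.........y
193 .............yyyoooyyyyooy........y
194 .............yy.ooyyyyyoo.........y
195 ..............y.ooyyyyyyo..........
196 y...............ooyyyyyyoy.........
197 y..............yoo.yyyyo...........
198 .y..............yooooyyoy..........
199 .y...............yooooyy...........
200 .y.................y...............
201 .y.................................
202 .y.................................
[(np.int64(425), np.int64(195), [0.517, -0.159, 0.063]), (np.int64(426), np.int64(195), [0.516, -0.16, 0.067]), (np.int64(427), np.int64(195), [0.516, -0.163, 0.066]), (np.int64(428), np.int64(195), [0.517, -0.165, 0.064]), (np.int64(425), np.int64(196), [0.514, -0.158, 0.065]), (np.int64(426), np.int64(196), [0.514, -0.161, 0.064]), (np.int64(427), np.int64(196), [
[... 1338 characters left out ...]
(261), [0.515, -0.163, 0.067]), (np.int64(343), np.int64(261), [0.518, -0.161, 0.066]), (np.int64(339), np.int64(262), [0.511, -0.16, 0.065]), (np.int64(340), np.int64(262), [0.513, -0.16, 0.064]), (np.int64(341), np.int64(262), [0.514, -0.162, 0.065]), (np.int64(342), np.int64(262), [0.515, -0.163, 0.065]), (np.int64(339), np.int64(263), [0.51, -0.162, 0.064]), (np.int64(340), np.int64(263), [0.512, -0.162, 0.063]), (np.int64(341), np.int64(263), [0.513, -0.163, 0.064]), (np.int64(342), np.int64(263), [0.515, -0.162, 0.063]), (np.int64(343), np.int64(263), [0.516, -0.165, 0.065]), (np.int64(341), np.int64(264), [0.513, -0.165, 0.063]), (np.int64(342), np.int64(264), [0.514, -0.165, 0.063])]
```

Emit:
{"method": "jog_arm", "body": {"rows": [[0.04,-0.026,0,0,0,0],[0.0373,-0.0259,0,0,0,0],[0,0,0.02,0,0,0],[0,0,0.03,0,0,0],[0,0,0.01,0,0,0],[0,0,0,0,0,0],[0,0,0,0,0,0]]}}

```text
t: 11.25
ee_pos: [0.5532, 0.1728, 0.189]
orientation: [2.114, 2.322, 0.003]
ft_force: [0.3, 0.7, 0.6]
width: 0.703
finger_force: 0.0
```

Run:
```python
from h import *
a=.095;y=np.array([np.cos(a),np.sin(a),0]);z=np.array([0,0,-1.]);x=np.cross(y,z)
delta([.5516,.1772,.080],np.c_[x,y,z])
```

```text
d [ 0.0045 -0.0014  0.109 ] w [ 0.0021 -0.0001 -0.0015] F [0.3 0.7 0.6] t 11.25 q [ 0.19  0.24 -0.22  1.11 -0.    1.67] width 0.7026767093851122
```

Emit:
{"method": "jog_arm", "body": {"rows": [[0.0045,-0.0012,0.02,0,0,0],[0,0,0.025,0,0,0],[0,0,0.025,0,0,0],[0,0,0.02,0,0,0],[0,0,0.019,0,0,0],[0,0,0,0,0,0],[0,0,0,0,0,0]]}}

```text
t: 12.12
ee_pos: [0.5517, 0.1774, 0.0801]
orientation: [2.114, 2.322, 0.003]
ft_force: [0.1, -0.4, -0.5]
width: 0.706
finger_force: 0.0
```

Emit:
{"method": "jog_arm", "body": {"rows": [[0,0,0,0,0,0],[0,0,0,0,0,0],[0,0,0,0,0,0],[0,0,0,0,0,0]], "gripper": 0.02, "grip_force": 70}}

```text
t: 12.62
ee_pos: [0.5514, 0.1775, 0.0799]
orientation: [2.114, 2.322, 0.003]
ft_force: [0.1, -0.2, 5.7]
width: 0.358
finger_force: 68.8
```

Run:
```python
from h import *
im,d,P=grab("side"); cv2.imwrite("pics/s3.png",cv2.resize(im[100:230,250:380,::-1],(520,520),interpolation=2))
delta([.5516,.1772,.080])
```

```text
d [-0.0003  0.0001 -0.    ] w [0. 0. 0.] F [-0.8  0.   5.9] t 12.675 q [ 0.2   0.34 -0.34  0.89 -0.    1.68] width 0.3536858266032182
```

View pics/s3.png

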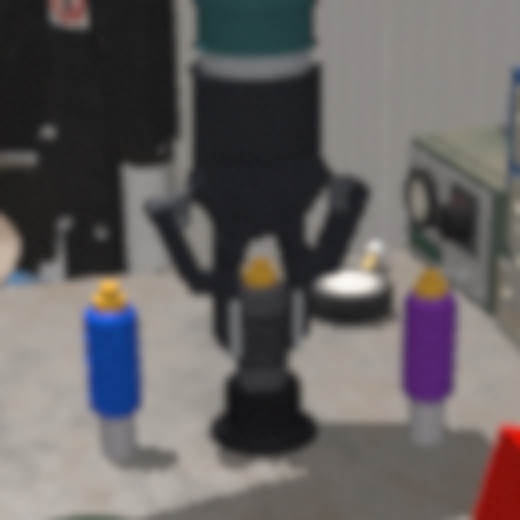

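The fingers hold the coupler squarely, seen at (262,330) in the crop. The blue and purple ones stand clear on either side. Now I lift it and carry it over.

Emit:
{"method": "jog_arm", "body": {"rows": [[0,0,-0.005,0,0,0],[0,0,-0.015,0,0,0],[0,0,-0.03,0,0,0],[0,0,-0.04,0,0,0],[0,0,-0.04,0,0,0],[0,0,-0.03,0,0,0],[0,0,0,0,0,0]]}}

```text
t: 13.55
ee_pos: [0.5523, 0.1777, 0.2421]
orientation: [2.112, 2.321, 0.008]
ft_force: [0.4, 0.0, -1.8]
width: 0.357
finger_force: 70.2
```

Emit:
{"method": "jog_arm", "body": {"rows": [[-0.025,-0.009,0,0,0,0],[-0.044,-0.015,0,0,0,0],[-0.044,-0.015,0,0,0,0],[-0.044,-0.015,0,0,0,0],[-0.044,-0.015,0,0,0,0],[-0.044,-0.015,0,0,0,0],[-0.044,-0.015,0,0,0,0],[-0.044,-0.015,0,0,0,0]]}}

```text
t: 14.55
ee_pos: [0.4664, -0.1657, 0.2367]
orientation: [-2.112, -2.321, 0.001]
ft_force: [0.1, 0.1, -2.1]
width: 0.358
finger_force: 70.1
```

Emit:
{"method": "jog_arm", "body": {"rows": [[0,0,0,-0.09,0,0],[0,0,0,-0.09,0,0],[0,0,0,-0.09,0,0],[0,0,0,-0.09,0,0],[0,0,0,-0.09,0,0],[0,0,0,0,0,0]]}}

```text
t: 15.3
ee_pos: [0.4651, -0.1636, 0.2354]
orientation: [1.892, 2.073, 0.472]
ft_force: [0.1, -0.3, -0.7]
width: 0.354
finger_force: 70.3
```

```bash
cat >> h.py <<'E'
yaw=.095;T0=np.array([.513,-.161,.066])
hx=np.array([np.cos(yaw),np.sin(yaw),0]);hy=np.array([-np.sin(yaw),np.cos(yaw),0])
ax=-np.sin(.45)*hx+np.cos(.45)*np.array([0,0,1])
RT=np.c_[hy,np.cross(-ax,hy),-ax]
E
python3 - <<'E'
from h import *
delta(T0+.099*ax,RT); print(robot.state()["ee_pos"],RT.round(2))
E
```

```text
d [-0.0022 -0.0301  0.0746] w [-0.0054 -0.002  -0.0038] F [ 0.1 -0.3 -0.7] t 15.3 q [-0.63 -0.18 -0.62  0.79  0.29  0.9 ] width 0.35437764125116367
[ 0.46510727 -0.16362226  0.23542773] [[-0.09  0.9   0.43]
 [ 1.    0.09  0.04]
 [ 0.    0.43 -0.9 ]]
```

Emit:
{"method": "jog_arm", "body": {"rows": [[-0.0022,-0.015,0.01,-0.005,0,-0.004],[0,-0.015,0.02,0,0,0],[0,0,0.02,0,0,0],[0,0,0.015,0,0,0],[0,0,0,0,0,0],[0,0,0,0,0,0]]}}

```text
t: 16.05
ee_pos: [0.4699, -0.1671, 0.167]
orientation: [1.878, 2.072, 0.477]
ft_force: [0.4, -0.4, -1.0]
width: 0.359
finger_force: 70.2
```

Run:
```python
from h import *
delta(T0+.099*ax,RT)
o=[]
for n,(u,v) in(("side",(330,240)),("top",(428,200))):
    im,d,P=grab(n,n+"4.png");np.savez(n+"4.npz",im=im,d=d,P=P)
    o.append(cv2.resize(im[v-50:v+50,u-50:u+50,::-1],(400,400),interpolation=2))
cv2.imwrite("pics/c4.png",cv2.hconcat(o))
```

```text
d [ 0.002  -0.0048  0.0108] w [0.0042 0.0001 0.0032] F [ 0.4 -0.4 -1. ] t 16.05 q [-0.63 -0.09 -0.71  0.6   0.3   0.89] width 0.3590528170077718
```

View pics/c4.png

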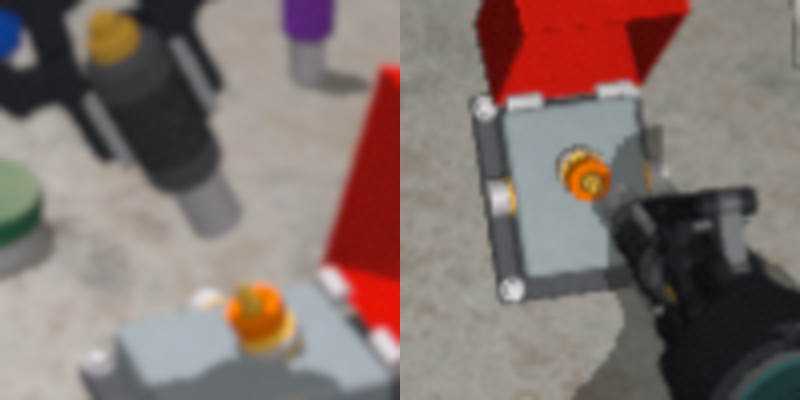

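The side half shows the nose mouth at crop (215,228), in line with the brass tip at (247,295) to within a few crop pixels. The top half shows the nipple at (592,182) with the nose just right of it. I'll fit cylinders to both in the side view to refine this.

```bash
cat > fit.py <<'E'
from h import *
from scipy.optimize import least_squares
def cylfit(Q,org,rad,B):
    # B columns: e1,e2,axis ; returns offsets along e1,e2 (and tilt)
    L=(Q-org)@B
    f=lambda p:np.hypot(L[:,0]-p[0],L[:,1]-p[1])-rad
    r=least_squares(f,[0,0],loss="soft_l1",f_scale=.001);return r.x,np.std(f(r.x)),len(Q)
def run(k):
    s=robot.state();M=toolR();p=s["ee_pos"];B=np.c_[M[:,0],M[:,1],-M[:,2]]
    a=np.load("side%s.npz"%k);P=a["P"].reshape(-1,3);im=a["im"].reshape(-1,3).astype(int);d=a["d"].ravel()>0
    nose=p+.074*M[:,2];L=(P-nose)@B;rr=np.hypot(L[:,0],L[:,1])
    for nm,lo,hi,rad in(("nose",.004,.024,.011),("grip",.034,.085,.016),("gripLow",.034,.05,.016),("gripHi",.07,.088,.016)):
        m=d&(L[:,2]>lo)&(L[:,2]<hi)&(rr<rad+.006)&(abs(L[:,1])<rad*.85)
        x=cylfit(P[m],nose,rad,B);print(nm,(x[0]*1000).round(2),x[1:])
    q=L[d&(rr<.014)&(L[:,2]>-.02)&(L[:,2]<.03),2];print("lowest s",np.percentile(q,[1,3,5,10]).round(4))
    BN=np.c_[RT[:,0],RT[:,1],ax];o=T0
    for n in("side"+k,"side2","top2"):
        a=np.load(n+".npz");P=a["P"].reshape(-1,3);im=a["im"].reshape(-1,3).astype(int);d=a["d"].ravel()>0
        L=(P-o)@BN;rr=np.hypot(L[:,0],L[:,1]);col=(im[:,0]-im[:,2]>60)
        m=d&col&(L[:,2]>-.019)&(L[:,2]<-.0105)&(rr>.008)&(rr<.018)
        x=cylfit(P[m],o,.0125,BN)
        t=d&col&(L[:,2]>-.008)&(L[:,2]<.004)&(rr<.009)
        y=cylfit(P[t],o,.005,BN) if t.sum()>3 else None
        print(n,"sleeve",(x[0]*1000).round(2),x[1:],"tip",y and ((y[0]*1000).round(2),y[1:]),"tipmean",(L[t].mean(0)*1000).round(1),"top s",np.sort(L[t][:,2])[-4:].round(4))
    print("nose rel T0",((nose-T0)@BN*1000).round(2))
E
python3 -c "
from fit import *
run('4')"
```

```text
nose [ 2.16 -0.13] (np.float64(0.0008595916764063497), 123)
grip [ 1.79 -0.01] (np.float64(0.0007805341111654672), 503)
gripLow [ 1.85 -0.05] (np.float64(0.0007760057307870601), 147)
gripHi [1.81 0.05] (np.float64(0.0007970911020845972), 189)
lowest s [0.0006 0.0016 0.002  0.0036]
side4 sleeve [1.02 0.09] (np.float64(0.0013539351570993135), 72) tip (array([ 2.03, -0.26]), (np.float64(0.0015617853664113995), 27)) tipmean [-1.9 -0.4 -3.3] top s [0.     0.     0.0004 0.0005]
side2 sleeve [ 0.99 -0.28] (np.float64(0.001356547997552952), 83) tip (array([ 2.28, -0.05]), (np.float64(0.0017289696395625849), 31)) tipmean [-1.6 -0.5 -3.3] top s [-0.0003  0.      0.0002  0.001 ]
top2 sleeve [-0.42 -1.17] (np.float64(0.001418955035789937), 49) tip (array([-1.79, -2.42]), (np.float64(0.0013393565387871344), 15)) tipmean [-0.4  0.4 -2.4] top s [0.0002 0.0006 0.0008 0.0008]
nose rel T0 [-2.37  5.78 36.41]
```

Emit:
{"method": "jog_arm", "body": {"rows": [[0.002,-0.0048,0.005,0.0042,0,0.0032],[0,0,0.006,0,0,0],[0,0,0,0,0,0],[0,0,0,0,0,0],[0,0,0,0,0,0]]}}

```text
t: 16.77
ee_pos: [0.4704, -0.1651, 0.1554]
orientation: [1.883, 2.071, 0.474]
ft_force: [-0.2, -0.3, -1.0]
width: 0.359
finger_force: 70.3
```

Run:
```python
from fit import *
delta(T0+.099*ax,RT)
im,d,P=grab("side","side5.png");np.savez("side5.npz",im=im,d=d,P=P)
run('5')
```

```text
d [ 0.0001 -0.0004  0.0001] w [0.0011 0.0007 0.    ] F [-0.2 -0.3 -1. ] t 16.775 q [-0.62 -0.08 -0.73  0.57  0.29  0.9 ] width 0.35910983522965284
nose [1.73 0.45] (np.float64(0.0007524725239126699), 116)
grip [1.49 0.56] (np.float64(0.0008083819992133579), 490)
gripLow [1.52 0.69] (np.float64(0.0007966824796267934), 147)
gripHi [1.5  0.59] (np.float64(0.0008334865076369205), 184)
lowest s [0.0013 0.0018 0.0021 0.004 ]
side5 sleeve [ 0.97 -0.42] (np.float64(0.0013122136759839552), 78) tip (array([1.85, 0.3 ]), (np.float64(0.0015095325372341726), 26)) tipmean [-2.  -0.2 -2.9] top s [-0.0007  0.0001  0.0002  0.0003]
side2 sleeve [ 0.99 -0.28] (np.float64(0.001356547997552952), 83) tip (array([ 2.28, -0.05]), (np.float64(0.0017289696395625849), 31)) tipmean [-1.6 -0.5 -3.3] top s [-0.0003  0.      0.0002  0.001 ]
top2 sleeve [-0.42 -1.17] (np.float64(0.001418955035789937), 49) tip (array([-1.79, -2.42]), (np.float64(0.0013393565387871344), 15)) tipmean [-0.4  0.4 -2.4] top s [0.0002 0.0006 0.0008 0.0008]
nose rel T0 [-0.12  0.42 25.09]
```

Emit:
{"method": "jog_arm", "body": {"rows": [[0,-0.0008,0.004,0,0,0],[0,0,0.006,0,0,0],[0,0,0.006,0,0,0],[0,0,0.004,0,0,0],[0,0,0.002,0,0,0],[0,0,0,0,0,0]]}}

```text
t: 17.58
ee_pos: [0.4791, -0.1641, 0.1349]
orientation: [1.884, 2.071, 0.475]
ft_force: [0.6, 0.2, -1.4]
width: 0.353
finger_force: 70.3
```

Emit:
{"method": "jog_arm", "body": {"rows": [[0,0,0.002,0,0,0],[0,0,0.002,0,0,0],[0,0,0.002,0,0,0],[0,0,0,0,0,0]]}}

```text
t: 18.08
ee_pos: [0.4816, -0.1639, 0.1294]
orientation: [1.884, 2.071, 0.475]
ft_force: [-0.3, 0.0, -0.9]
width: 0.352
finger_force: 70.3
```

Run:
```python
from fit import *
delta(T0+.074*ax,RT);print(RT.T@robot.state()["ft_force"],robot.state()["moment"])
im,d,P=grab("side","side6.png");np.savez("side6.npz",im=im,d=d,P=P)
run('6')
```

```text
d [-0.0001  0.0008 -0.0032] w [ 0.0005  0.0002 -0.0002] F [-0.3  0.  -0.9] t 18.075 q [-0.6  -0.02 -0.74  0.49  0.28  0.92] width 0.3519686847544285
[ 0.03145068 -0.64584326  0.70385526] [-0.10129379  0.56555197 -0.00275497]
nose [1.88 0.57] (np.float64(0.000726316180248423), 111)
grip [1.68 0.53] (np.float64(0.0008169740078953671), 455)
gripLow [1.64 0.52] (np.float64(0.0007867406445865268), 139)
gripHi [1.65 0.66] (np.float64(0.0008145717146484884), 172)
lowest s [-0.0174 -0.0157 -0.0151 -0.0124]
side6 sleeve [ 1.35 -0.3 ] (np.float64(0.0012831196925248104), 71) tip None tipmean [-5.5  1.9 -5.7] top s [-0.0079 -0.0069 -0.0023]
side2 sleeve [ 0.99 -0.28] (np.float64(0.001356547997552952), 83) tip (array([ 2.28, -0.05]), (np.float64(0.0017289696395625849), 31)) tipmean [-1.6 -0.5 -3.3] top s [-0.0003  0.      0.0002  0.001 ]
top2 sleeve [-0.42 -1.17] (np.float64(0.001418955035789937), 49) tip (array([-1.79, -2.42]), (np.float64(0.0013393565387871344), 15)) tipmean [-0.4  0.4 -2.4] top s [0.0002 0.0006 0.0008 0.0008]
nose rel T0 [ 0.07 -0.67 -3.1 ]
```

Emit:
{"method": "jog_arm", "body": {"rows": [[0,0,0.0015,0,0,0],[0,0,0.0015,0,0,0],[0,0,0.0015,0,0,0],[0,0,0,0,0,0]]}}

```text
t: 18.62
ee_pos: [0.4836, -0.1637, 0.1254]
orientation: [1.884, 2.071, 0.475]
ft_force: [0.2, 0.5, -0.8]
width: 0.358
finger_force: 70.3
```

Emit:
{"method": "jog_arm", "body": {"rows": [[0,0,0.001,0,0,0],[0,0,0.001,0,0,0],[0,0,0.001,0,0,0],[0,0,0,0,0,0]]}}

```text
t: 19.12
ee_pos: [0.4849, -0.1636, 0.1228]
orientation: [1.884, 2.071, 0.475]
ft_force: [-0.2, -0.4, -1.6]
width: 0.36
finger_force: 70.3
```

Emit:
{"method": "jog_arm", "body": {"rows": [[0,0,0.001,0,0,0],[0,0,0.001,0,0,0],[0,0,0,0,0,0]]}}

```text
t: 19.5
ee_pos: [0.4857, -0.1637, 0.1217]
orientation: [1.884, 2.071, 0.474]
ft_force: [-6.5, 0.3, 8.0]
width: 0.356
finger_force: 71.4
```

Emit:
{"method": "jog_arm", "body": {"rows": [[0,0,0.001,0,0,0],[0,0,0.001,0,0,0],[0,0,0,0,0,0]]}}

```text
t: 19.88
ee_pos: [0.4866, -0.1636, 0.1199]
orientation: [1.884, 2.071, 0.474]
ft_force: [-6.1, 0.3, 7.1]
width: 0.358
finger_force: 71.4
```

Emit:
{"method": "jog_arm", "body": {"rows": [[0,0,0.0015,0,0,0],[0,0,0.0015,0,0,0],[0,0,0.001,0,0,0],[0,0,0,0,0,0]]}}

```text
t: 20.38
ee_pos: [0.4884, -0.1634, 0.1161]
orientation: [1.884, 2.071, 0.474]
ft_force: [-4.1, 0.2, 5.4]
width: 0.358
finger_force: 71.2
```

Emit:
{"method": "jog_arm", "body": {"rows": [[0,0,0.0015,0,0,0],[0,0,0.001,0,0,0],[0,0,0.001,0,0,0],[0,0,0,0,0,0]]}}

```text
t: 20.88
ee_pos: [0.4898, -0.1634, 0.1134]
orientation: [1.884, 2.071, 0.474]
ft_force: [-11.8, -0.1, 14.4]
width: 0.356
finger_force: 72.6
```

Run:
```python
from h import *
delta(T0+.054*ax,RT);print(RT.T@robot.state()["ft_force"])
```

```text
d [ 0.0001  0.0004 -0.0012] w [ 0.0006  0.0009 -0.0004] F [-11.8  -0.1  14.4] t 20.875 q [-0.59  0.02 -0.75  0.45  0.28  0.94] width 0.3558011964810084
[  0.98717515  -4.28359339 -18.1055468 ]
```

Emit:
{"method": "jog_arm", "body": {"rows": [[0,0,0.0007,0,0,0],[0,0,0,0,0,0],[0,0,0,0,0,0],[0,0,0,0,0,0]]}}

```text
t: 21.38
ee_pos: [0.4899, -0.1634, 0.1133]
orientation: [1.884, 2.07, 0.474]
ft_force: [-17.1, 1.1, 21.5]
width: 0.354
finger_force: 73.7
```

Run:
```python
from fit import *
o=[]
for n,(u,v) in(("side",(350,240)),("top",(428,200))):
    im,d,P=grab(n,n+"7.png");np.savez(n+"7.npz",im=im,d=d,P=P)
    o.append(cv2.resize(im[v-50:v+50,u-50:u+50,::-1],(400,400),interpolation=2))
cv2.imwrite("pics/c7.png",cv2.hconcat(o))
run('7');s=robot.state();print(RT.T@s["ft_force"],s["t"])
```

```text
nose [2.01 0.54] (np.float64(0.0007435774198010122), 106)
grip [1.66 0.49] (np.float64(0.0007854937074029736), 428)
gripLow [1.78 0.47] (np.float64(0.0007087535530682566), 130)
gripHi [1.45 0.53] (np.float64(0.000819489978849813), 160)
lowest s [-0.0181 -0.016  -0.0144 -0.0104]
side7 sleeve [ 3.97 15.44] (np.float64(8.761992000005936e-12), 2) tip None tipmean [nan nan nan] top s []
side2 sleeve [ 0.99 -0.28] (np.float64(0.001356547997552952), 83) tip (array([ 2.28, -0.05]), (np.float64(0.0017289696395625849), 31)) tipmean [-1.6 -0.5 -3.3] top s [-0.0003  0.      0.0002  0.001 ]
top2 sleeve [-0.42 -1.17] (np.float64(0.001418955035789937), 49) tip (array([-1.79, -2.42]), (np.float64(0.0013393565387871344), 15)) tipmean [-0.4  0.4 -2.4] top s [0.0002 0.0006 0.0008 0.0008]
nose rel T0 [ -0.3   -0.31 -21.31]
[  2.27576272  -5.02874814 -27.43588871] 21.475fit.py:24: RuntimeWarning: Mean of empty slice.
  print(n,"sleeve",(x[0]*1000).round(2),x[1:],"tip",y and ((y[0]*1000).round(2),y[1:]),"tipmean",(L[t].mean(0)*1000).round(1),"top s",np.sort(L[t][:,2])[-4:].round(4))
  ret = um.true_divide(
```

View pics/c7.png

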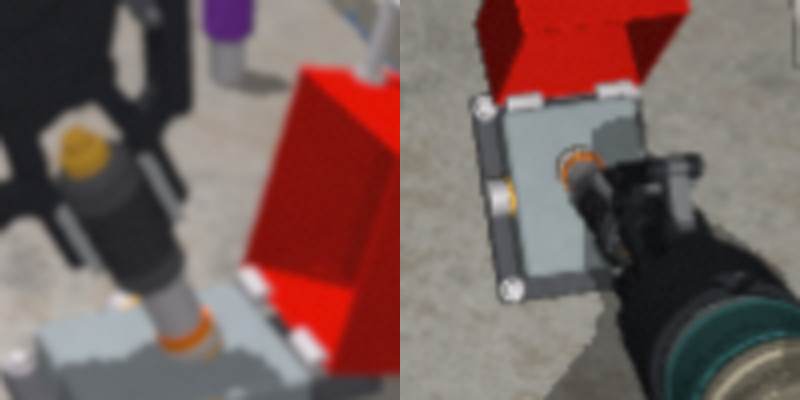

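The nose sits squarely on the sleeve at crop (185,330), pushed down to its base. The hood is still open, and the push is a steady 27 N or so against the stop. I'm handing in.

```bash
python3 -c "
from bench import robot
print(robot.sign_off())"
```

```text
the job is handed in; nothing more can be done
None
```

The job is handed in: the hood is open on its stop, and the coupler is gripped and pressed squarely onto the nipple, holding the sleeve fully down with about 27 N. The tin, nut and screwdriver were not touched, and it took about 21.5 s of the 69 s.

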